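# Fit the grip sleeve and hold the sprung lid just below balance

## Task

The orange grip sleeve has come off the blue sprung lid of the sample incubator: take it from its cradle and push it fully home on the steel spigot at the lid's right front corner. Then, holding that sleeve, raise the lid past its balance point until the red pointer is in the red part of the scale, and bring it back down into the green band just below the balance point. Finish while still holding the sleeve, with the lid still and the pointer in the green band; leave the timer and the brown bottle where they stand.

Things in the scene. Friction and masses are not known exactly. Their poses are not given: they have to be found in the camera images.
- chest: white bench incubator, fixed, 190 (x) x 240 (y) x 110 mm high, open top covered by a blue lid; origin at the centre of its underside, x towards the hinge at the back, y to the left. A curved scale on its left flank (outer radius 168 mm about the hinge line, 18 mm wide) reads the lid angle: white 0 to 0.74 rad, green 0.74 to 0.90, yellow 0.90 to 1.00 (balance point inside it), red 1.00 to 1.30.
- lid (a joint): angle of the blue lid, rad: 0 closed (level), grows as the front edge rises, stop at 1.30. The lid (0.9 kg, 176 x 236 x 12 mm) is sprung: with the sleeve on, it falls shut by itself below about 0.95 and rises by itself to the stop above. Lifting it at the spigot takes about 2 N when closed, less further up. A red pointer on its left edge moves along the scale.
- lid_hinge (a point): middle of the hinge line of the lid, which runs along the chest's y axis 116 mm above the bench at the back edge; the lid turns about it
- spigot_root (a point): centre of the face of the steel collar (26 mm diameter) at the root of the spigot, where the sleeve's mouth comes to rest; 12 mm out from the chest's right flank; turns with the lid
- spigot_tip (a point): free end of the spigot, on its axis, 65 mm out from spigot_root. The spigot is a steel pin of 12 mm diameter, its last 10 mm tapered, parallel to the hinge line and 180 mm from it, level with it when the lid is shut; it points to the right (the chest's -y) and turns with the lid
- sleeve: loose orange grip sleeve, 50 g, a tube 90 mm long, 25 mm outside, 16 mm bore (2 mm radial clearance on the spigot), 85 mm deep; origin at its middle on the axis, y along the axis towards the open mouth; the other end is closed by a black cap. It may roll about its axis, and turns freely on the spigot. It starts level in the cradle, axis 45 mm above the bench.
- sleeve_mouth (a point): centre of the open end of the sleeve, 45 mm from its origin
- cradle: fixed grey cradle, base 60 x 100 x 8 mm, with two V supports 32 mm either side of the middle along y and 44 mm high; the middle of the sleeve between them is free for the fingers; origin at the centre of the underside
- bench_timer: loose white bench timer, 52 x 72 x 14 mm, a bystander; origin at the centre of its underside
- bottle: loose brown glass reagent bottle with stopper, 60 mm diameter, 132 mm high, a bystander to the right of the chest; origin at the centre of its underside
There are look-alikes about, which are no part of the job. What is meant by the sleeve is not yellow, and is the smaller of those in its own colour.

How it is judged:
By the outcome, as a careful person would: the job done as asked, in the order asked, and still so for the second after the job is handed in, while the arm keeps its last pose, push and grip.
It also fails if it takes over 53 s, if anything falls off the work surface, if the arm or the gripper's body presses on something with over 40 N, if the wrist force passes 120 N, or if a joint passes its speed limit or range.

## Robot

A 7-joint arm with a two-finger parallel gripper is mounted at the origin on a cart in front of the work surface, level with it; the furniture and walls round the work are solid. World frame = base frame: x ahead of the robot, y to its left, z up, the work surface at z = 0. Lengths are in mm, angles in rad, forces in N, time in s.
With the tool pointing down it reaches from about 425 to 875 mm from the base axis. Payload 8.4 kg.
Tool frame: the origin (TCP) lies midway between the tips of the shut fingers; the grasp point (between the pads) lies 19 mm behind it (manip.pinch_z is the distance from the TCP to the grasp point, in mm); z points along the fingers, y is the line along which they close (so a half turn about z gives the same grasp; the last joint's range is limited). The gripper opens to 87 mm and grips with 3 to 60 N. Pads are 19 mm wide; open, the fingers measure 117 mm over their backs; the gripper's body (75 mm by 190 mm) begins 51 mm behind the grasp point.
Start: joints at [-0.099, 0.333, 0.04, 1.465, -0.013, 1.343, -0.059], TCP at [649.972, -0.012, 222.546] pointing down, gripper open.
Joint ranges: [-2.58, 2.58], [-0.38, 2.09], [-1.3, 1.39], [0.25, 2.4], [-1.5, 4.64], [0.08, 2.09], [-2.65, 2.65]. Speed limits (rad/s): [2.22, 2.22, 2.79, 2.79, 3.14, 3.14, 3.14].

## Interface

Orientations are given as a rotation vector (axis times angle).
In Python, from bench import manip, viewer, spot_in, cut_out gives the robot as it stands.
- The arm moves only by the tool step_arm, never from a script. Its argument "rows" is a list of rows, each a list of 3 entries, a list of its own where there are three numbers: the finger opening in cm, from 0 to 8.7, then the shift along the world's x, y, z in cm, then the turn about the world's z in rad. A call has 1 to 8 rows; each row shifts and turns the commanded pose from where the row before left it; what a row does not reach is not made up. A row lasts 1/8 s, in which the tool goes at most 62.5 mm and 10.7 degrees, less where a joint would pass 70% of its speed; a pose out of reach is approached as far as the arm can. A call is refused whole if a number of a shift passes 6.25 or a number of a turn 0.188, either way. A call with a gripper value outside its range is refused whole. The fingers move at their own pace and stop on an object; "squeeze" is the grip in N (left out, the last holds). Time passes only in rows, so rows that do not move let the fingers close. It gives the time, the measured TCP pose, the force, the opening and the grip force at its end, in the units of the state.
- manip.sense(): the state, without advancing time (a new reading comes with each control period).
- viewer.camera(name): name is "scene" or "side" or "wrist"; returns a dict with "pixels" (400x640x3 uint8, blue, green, red), "range_z" (400x640 float32, mm along the optical axis (not along the pixel's ray), 0 where there is no reading), "mtx" (3x3 intrinsics, pixels), "rvec" (rotation vector, rad) and "tvec" (3), from world to camera coordinates, as OpenCV has them. Camera axes: x right, y down, z forward; pixel columns grow to the right and rows downward; lengths in mm; the calibration is good to about 2 mm. The wrist camera is an equidistant fisheye: a pixel r from the principal point sees the ray r / f radians off the axis. A picture is of the moment at which its call begins.
- manip.job_done(): hands the job in; it is judged then, once.
Trained networks look in the newest picture that a camera, given by its name, has taken for a name from the list of things; names that differ only in an ending like _2 or _b are one class to them, and where a whole thing is asked for, a point or a joint stands for the part that bears it (a point fixed in the world has none). Each returns a list of dicts, best first, with "score" (0 to 1); they miss things now and then, are a little off and sometimes report something else, mostly with a low value. They report only what shows in the picture. A call takes as long as a camera call. They do not tell look-alikes from the thing itself.
- spot_in(camera, label): "centre" ([column, row] as shares, 0 to 1, of the picture: columns of its width, rows of its height, amid what is visible of it).
- cut_out(camera, label): "region" (400x640 bool, what is visible of it) and "centre" ([column, row] as shares, 0 to 1, of the picture: columns of its width, rows of its height, amid what is visible of it).
The state is a dict: "time_s": time; "joint_positions": joint angles; "qvel": joint speeds; "effort": joint torques, N m; "position": TCP position; "orientation": TCP orientation; "contact_force": force on the tool from outside, world axes, zero at the start; "wrist_torque": the same for the moment, N m; "grip_width": finger opening in mm; "grip_force": force on a finger pad.
Only numpy, scipy, OpenCV 4.12 (cv2) and the standard library are available. Lean on these libraries where they do the work, as an engineer would, in place of code of your own. Each camera call takes 0.05 s, during which the arm holds its last target. There are 200 camera calls.

## Working session

There is one attempt and no reset: what is moved stays moved. The work goes in short steps, Python scripts to look and compute and a tool call to move; the robot and the scene stay as the last step left them, time stands still between calls to the robot, and variables do not carry over. Pictures are saved under pics/ and viewed, at most 10 in all, crops included, and the job is handed in when it is done.

Besides the shell and the picture viewer there is one more tool, called as a command line: name --argument value ..., lists and objects as JSON in quotes. step_arm: Moves the arm, as the interface text tells. Its arguments: {"type":"object","properties":{"rows":{"type":"array"},"squeeze":{"type":"number"}},"required":["rows"]}

```bash
mkdir -p pics; cat > h.py <<'E'
import numpy as np, cv2
from bench import manip, viewer, spot_in, cut_out
def cam(n):
    c=viewer.camera(n); c['R']=cv2.Rodrigues(np.array(c['rvec'],float))[0]; c['t']=np.array(c['tvec'],float).ravel(); c['K']=np.array(c['mtx'],float); return c
def world(c,u,v,z=None):
    z=c['range_z'][np.int32(v),np.int32(u)] if z is None else z
    K=c['K']; p=np.stack([(u-K[0,2])/K[0,0]*z,(v-K[1,2])/K[1,1]*z,z*np.ones_like(u,float)],-1)
    return (p-c['t'])@c['R']
def mask_pts(c,m):
    v,u=np.nonzero(m&(c['range_z']>0)); return world(c,u.astype(float),v.astype(float))
E
python3 - <<'E'
from h import *
for n in('scene','side'):
    c=cam(n); cv2.imwrite(f'pics/{n}0.png',c['pixels'])
    print(n,'campos',(-c['R'].T@c['t']).round())
    for l in('sleeve','chest','lid','cradle','bench_timer','bottle','spigot_tip'):
        for r in cut_out(n,l)[:4]:
            p=mask_pts(c,r['region'])
            print(l,round(r['score'],2),(np.array(r['centre'])*[640,400]).round(),len(p), *( [np.median(p,0).round(),np.percentile(p,2,0).round(),np.percentile(p,98,0).round()] if len(p) else []))
E
```

```text
scene campos [-204. 1082. 1049.]
sleeve 0.65 [319. 243.] 97 [ 469. -135.   24.] [ 445. -183.    4.] [ 521. -118.   33.]
chest 0.57 [264. 255.] 5214 [510. 132. 122.] [437. -37.  13.] [652. 225. 258.]
lid 0.86 [267. 244.] 2392 [527.  80. 125.] [436. -46. 117.] [635. 208. 130.]
cradle 0.49 [342. 225.] 251 [ 437. -273.   12.] [ 413. -347.    1.] [ 476. -235.   44.]
bench_timer 0.66 [305. 209.] 142 [ 622. -304.   17.] [ 599. -345.    5.] [ 650. -271.   23.]
bottle 0.58 [277. 211.] 257 [ 663. -154.   80.] [ 642. -179.   33.] [ 692. -135.  134.]
spigot_tip 0.68 [262. 255.] 5118 [509. 132. 122.] [437. -32.  17.] [649. 225. 259.]
spigot_tip 0.63 [268. 245.] 2471 [526.  83. 125.] [437. -42. 113.] [635. 213. 130.]
spigot_tip 0.37 [277. 208.] 241 [ 662. -153.   79.] [ 642. -172.   37.] [ 689. -133.  134.]
side campos [  173. -1046.   841.]
sleeve 0.75 [290. 227.] 182 [ 443. -292.   56.] [ 433. -332.   40.] [ 456. -242.   60.]
sleeve 0.66 [359. 366.] 875 [ 424. -737.   31.] [ 407. -790.   14.] [ 445. -672.   36.]
sleeve 0.57 [286. 208.] 195 [ 488. -160.   22.] [ 450. -188.    2.] [ 526. -130.   28.]
chest 0.65 [278. 158.] 3455 [535.  -3. 122.] [437. -56.  12.] [647. 219. 240.]
lid 0.81 [276. 147.] 1767 [536.  56. 125.] [439. -48. 115.] [632. 187. 128.]
cradle 0.93 [285. 240.] 276 [ 434. -310.    9.] [ 415. -335.    6.] [ 471. -240.   43.]
bench_timer 0.71 [345. 222.] 266 [ 623. -314.   15.] [ 601. -345.    4.] [ 649. -279.   18.]
bottle 0.87 [340. 185.] 442 [ 665. -181.   67.] [ 643. -194.    8.] [ 693. -158.  132.]
spigot_tip 0.93 [279. 146.] 1825 [536.  54. 125.] [435. -52. 115.] [633. 192. 128.]
```

```bash
python3 - <<'E'
import cv2
i=cv2.imread('pics/side0.png'); cv2.imwrite('pics/a.png',cv2.resize(i[90:390,160:560],None,fx=2,fy=2,interpolation=2))
i=cv2.imread('pics/scene0.png'); cv2.imwrite('pics/b.png',cv2.resize(i[170:320,180:380],None,fx=4,fy=4,interpolation=2))
E
```

```text
(no output)
```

View pics/a.png

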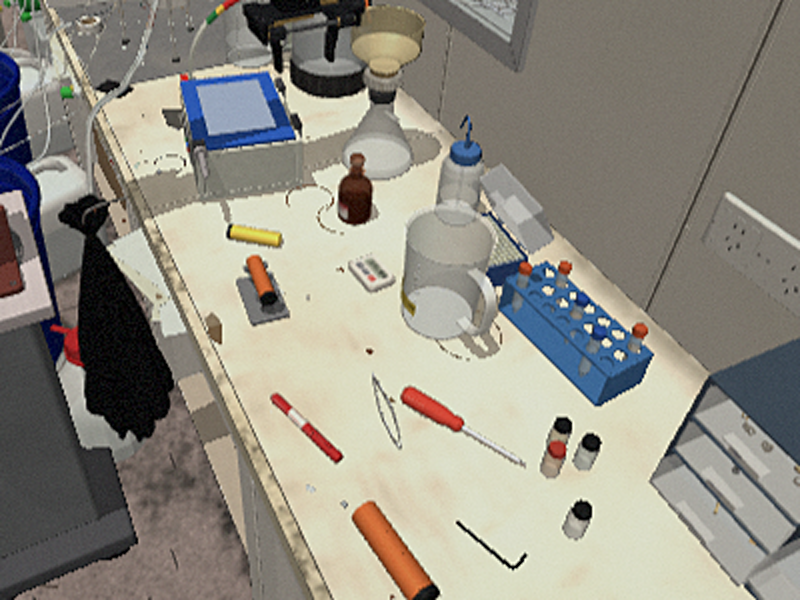

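View pics/b.png

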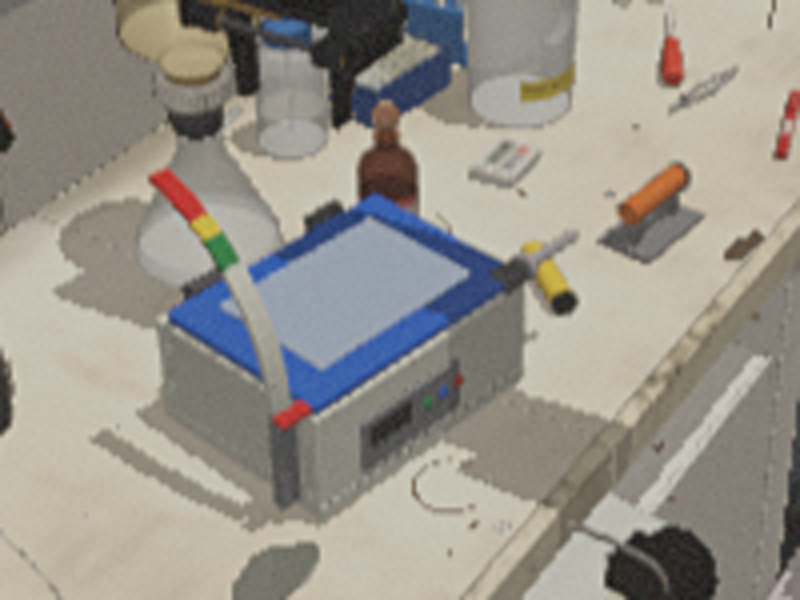

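Candidates for the sleeve are the orange tube in the cradle (side px 290,227), a larger orange tube lying loose (359,366) and a yellow tube (286,208). I choose the one in the cradle: it is orange and the smaller of the two. Its black cap is at the −y end, so the mouth faces the chest. The spigot runs in scene px from about (309,238) to (324,229), and the pointer is at the bottom of the scale.

```bash
python3 - <<'E'
from h import *
P=[]
for n in('scene','side'):
    c=cam(n); r=cut_out(n,'lid')[0]; p=mask_pts(c,r['region']); p=p[(p[:,2]>118)&(p[:,2]<130)]
    rect=cv2.minAreaRect(p[:,:2].astype(np.float32)); print(n,rect, np.median(p[:,2]),cv2.boxPoints(rect).round().tolist())
    hsv=cv2.cvtColor(c['pixels'],cv2.COLOR_BGR2HSV)
    m=cv2.inRange(hsv,(4,130,60),(15,255,255))>0
    q=mask_pts(c,m); k=(abs(q[:,0]-445)<40)&(abs(q[:,1]+290)<70)&(q[:,2]>35); q=q[k]
    l=cv2.fitLine(q[:,:2].astype(np.float32),cv2.DIST_HUBER,0,.01,.01).ravel(); print('sleeve',len(q),q.mean(0).round(1),q.min(0).round(),q.max(0).round(),l.round(3))
    # blob near spigot
    v,u=np.nonzero(c['range_z']>0); w=world(c,u.astype(float),v.astype(float))
    k=(w[:,2]>95)&(w[:,2]<140)&(w[:,1]<-40)&(w[:,1]>-140)&(w[:,0]<520)&(w[:,0]>400)
    s=w[k]; print('spig',len(s)); 
    for a in s[np.argsort(s[:,1])][::max(1,len(s)//12)]: print(a.round())
E
```

```text
scene ((538.8194580078125, 57.06432342529297), (328.65997314453125, 181.08888244628906), 78.17914581298828) 125.22422730124192 [[417.0, -85.0], [594.0, -122.0], [661.0, 199.0], [484.0, 236.0]]
sleeve 101 [ 442.5 -277.2   53.8] [ 431. -325.   36.] [ 461. -238.   66.] [ 1.52000e-01  9.88000e-01  4.41802e+02 -2.78853e+02]
spig 42
[427. -99. 118.]
[429. -95. 116.]
[437. -88. 121.]
[432. -86. 125.]
[430. -82. 115.]
[427. -76. 124.]
[428. -71. 127.]
[432. -66. 115.]
[431. -64. 125.]
[432. -58. 124.]
[434. -55. 121.]
[437. -53. 126.]
[436. -51. 123.]
[436. -45. 122.]
side ((537.4485473632812, 50.05732727050781), (329.69970703125, 174.2174072265625), 78.46235656738281) 124.68463331641719 [[419.0, -94.0], [590.0, -129.0], [656.0, 194.0], [485.0, 229.0]]
sleeve 153 [ 444.4 -286.7   55. ] [ 431. -327.   43.] [ 461. -244.   60.] [ 1.06000e-01  9.94000e-01  4.43896e+02 -2.86693e+02]
spig 44
[ 429. -104.  121.]
[429. -96. 124.]
[430. -94. 126.]
[427. -90. 117.]
[429. -85. 120.]
[435. -77. 122.]
[428. -76. 118.]
[434. -72. 126.]
[438. -70. 124.]
[439. -65. 125.]
[438. -57. 124.]
[432. -53. 119.]
[445. -48. 120.]
[435. -44. 120.]
[518. -42. 104.]
```

step_arm --rows '[[6,[-3.3,-3,1],0],[6,[-3.3,-3,1],0],[6,[-3.3,-3,1],0],[6,[-3.3,-3,1],0],[6,[-3.3,-3,1],0],[6,[-3.3,-3,1],0],[6,[0,0,0],0]]'

```text
time_s: 1.88
position: [450.3, -183.0, 284.0]
orientation: [2.226, 2.214, 0.002]
contact_force: [-0.4, 1.0, -1.2]
grip_width: 59.9
grip_force: 0.0
```

```bash
cat >> h.py <<'E'
def fish_ray(c,u,v):
    K=c['K']; x=(np.asarray(u,float)-K[0,2])/K[0,0]; y=(np.asarray(v,float)-K[1,2])/K[1,1]; th=np.hypot(x,y); s=np.where(th>1e-9,np.tan(th)/np.maximum(th,1e-9),1)
    return np.stack([x*s,y*s,np.ones_like(s)],-1)
def fworld(c,u,v,z=None):
    """z: plane height in world, else depth"""
    d=fish_ray(c,u,v)
    if z is None:
        return (d*c['range_z'][np.int32(v),np.int32(u)][...,None]-c['t'])@c['R']
    o=-c['R'].T@c['t']; w=d@c['R']; return o+w*((z-o[2])/w[...,2])[...,None]
E
python3 - <<'E'
from h import *
s=manip.sense(); print(s['position'],s['orientation'],cv2.Rodrigues(np.array(s['orientation']))[0].round(3).tolist())
c=cam('wrist'); print(c['K'].tolist(),(-c['R'].T@c['t']).round(),c['R'].round(2).tolist()); cv2.imwrite('pics/w1.png',c['pixels'])
E
```

```text
[ 450.29198142 -182.99308291  284.02939866] [2.22582478e+00 2.21381436e+00 1.75493966e-03] [[0.005, 1.0, 0.002], [1.0, -0.005, -0.001], [-0.001, 0.002, -1.0]]
[[309.70691628693146, 0.0, 320.18242785066053], [0.0, 309.70691628693146, 202.43021821302088], [0.0, 0.0, 1.0]] [ 450. -111.  445.] [[1.0, -0.01, 0.0], [-0.01, -0.97, 0.26], [0.0, -0.26, -0.97]]
```

View pics/w1.png

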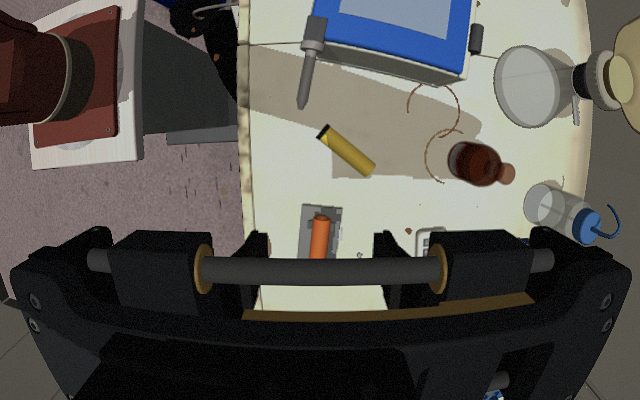

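The wrist picture shows the spigot from its collar (312,42) to its tip (302,107), pointing down-image. The sleeve mouth is at (320,217) in the cradle, and the yellow decoy is at (345,150).

```bash
python3 - <<'E'
from h import *
c=cam('wrist'); v,u=np.mgrid[0:400,0:640]; W=fworld(c,u,v); ok=c['range_z']>0
def line(m,z,rows):
    P=[]
    for r in rows:
        k=np.nonzero(m[r])[0]
        if len(k)>2: P.append([(k.min()+k.max())/2,r,k.max()-k.min()+1])
    P=np.array(P); X=fworld(c,P[:,0],P[:,1],z); return P,X
m=ok&(W[...,2]>90)&(W[...,2]<140)&(u>285)&(u<335)&(v>30)&(v<115)
P,X=line(m,116,range(30,115))
for p,x,r in list(zip(P,X,P))[::5]: 
    k=m[int(p[1])]; print(p.round(1),x.round(1),np.median(W[int(p[1])][k][:,2]).round(1))
print('last',P[-1],X[-1])
g=(P[:,1]>55)&(P[:,1]<98); a=np.polyfit(X[g,1],X[g,0],1); print('dx/dy',a, 'yaw',-np.arctan(a[0]))
hsv=cv2.cvtColor(c['pixels'],cv2.COLOR_BGR2HSV)
m=(cv2.inRange(hsv,(3,130,60),(16,255,255))>0)&(u>290)&(u<350)&(v>205)&(v<260)
P,X=line(m,45,range(205,258))
for p,x in list(zip(P,X))[::5]: print(p.round(1),x.round(1))
g=P[:,2]>12; a=np.polyfit(X[g,1],X[g,0],1); print('sl dx/dy',a,np.polyval(a,-287))
print('first',P[0],X[0], 'top z',np.median(W[m][:,2]))
# lid front edge from blue
m=ok&(abs(W[...,2]-122)<8)&(cv2.inRange(hsv,(100,120,60),(130,255,255))>0)&(u>300)&(u<480)&(v<90)
Q=W[m]; print('lid z',np.median(Q[:,2])); 
E
```

```text
[319.  31.  31.] [451.  -10.8 116. ] 121.9
[318.5  36.   32. ] [450.5 -16.5 116. ] 121.5
[318.  41.  33.] [450.  -22.2 116. ] 121.3
[317.  46.  35.] [448.9 -27.9 116. ] 124.5
[316.5  51.   36. ] [448.4 -33.5 116. ] 121.4
[309.5  56.   12. ] [441. -39. 116.] 120.1
[309.  61.  11.] [440.5 -44.5 116. ] 120.0
[307.5  66.   12. ] [438.9 -50.  116. ] 119.5
[306.5  71.   12. ] [437.9 -55.4 116. ] 119.5
[305.  76.  11.] [436.3 -60.8 116. ] 119.7
[305.  81.  11.] [436.3 -66.3 116. ] 119.8
[304.  86.  11.] [435.2 -71.6 116. ] 119.9
[302.5  91.   12. ] [433.6 -77.  116. ] 119.2
[301.5  96.   12. ] [432.6 -82.3 116. ] 119.7
[301. 101.  11.] [432.  -87.6 116. ] 119.8
[300. 106.   9.] [431.  -92.9 116. ] 117.6
[299. 111.   5.] [429.9 -98.3 116. ] 116.7
last [299. 111.   5.] [429.86626569 -98.2523538  116.        ]
dx/dy [1.96719236e-01 4.48813408e+02] yaw -0.19423899780709855
[319. 217.   7.] [ 450.2 -236.9   45. ]
[320.5 222.   18. ] [ 452.2 -244.    45. ]
[319.5 227.   18. ] [ 450.8 -251.2   45. ]
[319. 232.  17.] [ 450.1 -258.6   45. ]
[318.5 237.   18. ] [ 449.4 -265.9   45. ]
[318. 242.  17.] [ 448.7 -273.4   45. ]
[317. 247.  17.] [ 447.2 -281.    45. ]
[317. 252.  17.] [ 447.2 -288.7   45. ]
[316.5 257.   16. ] [ 446.4 -296.5   45. ]
sl dx/dy [1.00991201e-01 4.76327493e+02] 447.34301858479716
first [319. 217.   7.] [ 450.21726537 -236.88338036   45.        ] top z 53.76413010098207
lid z 120.80236460290081
```

step_arm --rows '[[6,[0,-2.6,-3.5],-0.1],[6,[0,-2.6,-3.5],0],[6,[-0.1,-2.5,-3.5],0],[6,[-0.2,-2.4,-3.5],0],[6,[0,0,-3],0],[6,[0,0,0],0]]'

```text
time_s: 2.72
position: [448.2, -279.3, 110.0]
orientation: [-2.325, -2.106, 0.003]
contact_force: [-0.1, 0.0, -1.6]
grip_width: 60.3
grip_force: 0.0
```

```bash
python3 - <<'E'
from h import *
c=cam('wrist'); cv2.imwrite('pics/w2.png',c['pixels'])
v,u=np.mgrid[0:400,0:640]
hsv=cv2.cvtColor(c['pixels'],cv2.COLOR_BGR2HSV)
m=(cv2.inRange(hsv,(3,130,50),(16,255,255))>0)&(u>250)&(u<390)
n,l,st,_=cv2.connectedComponentsWithStats(m.astype(np.uint8)); 
for i in np.argsort(-st[1:,4])[:3]+1: print(st[i])
k=l==np.argmax(st[1:,4])+1
for r in np.nonzero(k.any(1))[0][::4]:
    q=np.nonzero(k[r])[0]; print(r,q.min(),q.max(),fworld(c,np.array((q.min()+q.max())/2),np.array(r),45).round(1))
E
```

```text
[ 305  165   33   94 2976]
[369 311   1   1   1]
[279 312   1   1   1]
165 310 330 [ 451.5 -239.8   45. ]
169 305 337 [ 452.  -242.8   45. ]
173 305 337 [ 451.7 -245.8   45. ]
177 305 337 [ 451.4 -248.8   45. ]
181 305 337 [ 451.1 -251.8   45. ]
185 305 337 [ 450.8 -254.9   45. ]
189 305 337 [ 450.5 -257.9   45. ]
193 305 336 [ 449.8 -260.9   45. ]
197 305 336 [ 449.5 -264.    45. ]
201 305 336 [ 449.2 -267.1   45. ]
205 305 336 [ 448.9 -270.2   45. ]
209 305 336 [ 448.6 -273.3   45. ]
213 305 336 [ 448.3 -276.5   45. ]
217 305 336 [ 448.  -279.7   45. ]
221 305 336 [ 447.7 -282.9   45. ]
225 305 335 [ 447.  -286.1   45. ]
229 305 335 [ 446.6 -289.4   45. ]
233 305 335 [ 446.3 -292.7   45. ]
237 305 335 [ 446. -296.   45.]
241 305 335 [ 445.6 -299.4   45. ]
245 306 335 [ 445.7 -302.8   45. ]
249 305 335 [ 445.  -306.2   45. ]
253 305 335 [ 444.6 -309.7   45. ]
257 305 335 [ 444.3 -313.2   45. ]
```

View pics/w2.png

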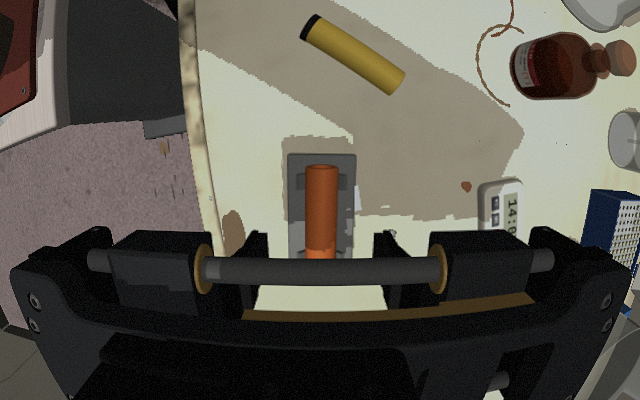

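The wrist picture shows the sleeve between the open fingers, with its mouth at (321,168) facing up-image toward the chest and its cap end hidden under the gripper. I'll descend and grip at its middle.

step_arm --rows '[[6,[0,-0.4,-3],0],[6,[0,0,-3],0],[6,[0,0,-2.4],0],[6,[0,0,0],0]]'

```text
time_s: 3.28
position: [449.3, -284.1, 28.5]
orientation: [-2.327, -2.108, 0.0]
contact_force: [0.7, -0.7, -0.2]
grip_width: 60.3
grip_force: 0.0
```

step_arm --squeeze 20 --rows '[[1.5,[0,0,0],0],[1.5,[0,0,0],0],[1.5,[0,0,0],0],[1.5,[0,0,0],0],[1.5,[0,0,0],0],[1.5,[0,0,0],0]]'

```text
time_s: 4.03
position: [447.3, -284.9, 28.5]
orientation: [-2.329, -2.105, 0.002]
contact_force: [-6.3, 1.3, 5.7]
grip_width: 23.7
grip_force: 20.0
```

step_arm --rows '[[1.5,[0,0,2],0],[1.5,[0,0,4],0],[1.5,[-0.5,1.5,1.1],-0.03],[1.5,[-0.9,2.7,0],-0.03],[1.5,[-1,3,0],-0.033],[1.5,[-1,3,0],0],[1.5,[0,0,0],0],[1.5,[0,0,0],0]]'

```text
time_s: 5.03
position: [415.2, -183.5, 99.8]
orientation: [2.425, 1.997, 0.0]
contact_force: [0.2, -0.6, -2.4]
grip_width: 24.1
grip_force: 20.0
```

```bash
cat > m.py <<'E'
from h import *
c=cam('wrist'); cv2.imwrite('pics/w3.png',c['pixels']); s=manip.sense(); print(np.round(s['position'],1))
v,u=np.mgrid[0:400,0:640]; W=fworld(c,u,v); hsv=cv2.cvtColor(c['pixels'],cv2.COLOR_BGR2HSV)
def line(m,z,nm):
    n,l,st,_=cv2.connectedComponentsWithStats(m.astype(np.uint8)); k=l==np.argmax(st[1:,4])+1
    P=[]
    for r in np.nonzero(k.any(1))[0]:
        q=np.nonzero(k[r])[0]; P.append([(q.min()+q.max())/2,r,np.ptp(q)+1,np.percentile(W[r][q][:,2],90)])
    P=np.array(P); X=fworld(c,P[:,0],P[:,1],z)
    for i in range(0,len(P),6): print(nm,P[i].round(1),X[i].round(1))
    print(nm,'end',P[-1].round(1),X[-1].round(1))
    g=slice(len(P)//4,3*len(P)//4); a=np.polyfit(X[g,1],X[g,0],1); print(nm,'slope',a.round(3)); return a
b=line((cv2.inRange(hsv,(3,130,50),(16,255,255))>0)&(u>250)&(u<390)&(v>100),116,'sleeve')
sp=(c['range_z']>0)&(abs(W[...,2]-118)<14)&(hsv[...,1]<70)&(W[...,1]<-40)&(W[...,1]>-110)&(abs(W[...,0]-437)<22)
a=line(sp,116,'spig')
for y in(-35,-98): print(y,'spig x',np.polyval(a,y),'sleeve x',np.polyval(b,y))
E
python3 m.py
```

```text
[ 415.2 -183.8   99.7]
sleeve [321.  175.   23.  106.6] [ 424.3 -138.2  116. ]
sleeve [321.5 181.   50.  122.6] [ 424.  -141.1  116. ]
sleeve [321.  187.   51.  126.9] [ 423.2 -143.9  116. ]
sleeve [321.  193.   49.  126.9] [ 422.6 -146.8  116. ]
sleeve [320.5 199.   50.  126.6] [ 421.8 -149.7  116. ]
sleeve [320.5 205.   50.  126.6] [ 421.2 -152.6  116. ]
sleeve [321.  211.   49.  126.9] [ 420.9 -155.7  116. ]
sleeve [321. 217.  49. 127.] [ 420.3 -158.7  116. ]
sleeve [321.  223.   49.  127.3] [ 419.7 -161.7  116. ]
sleeve [320.5 229.   48.  126.8] [ 418.8 -164.8  116. ]
sleeve [320.  235.   49.  127.1] [ 418.  -167.9  116. ]
sleeve [320.  241.   49.  126.9] [ 417.4 -171.1  116. ]
sleeve [320.  247.   47.  126.6] [ 416.7 -174.3  116. ]
sleeve [320.  253.   47.  126.9] [ 416.1 -177.6  116. ]
sleeve end [321.  258.   45.  182.5] [ 416.  -180.5  116. ]
sleeve slope [2.10000e-01 4.53475e+02]
spig [315.5   0.   26.  121.1] [438.1 -54.  116. ]
spig [316.   6.  25. 121.] [437.7 -57.3 116. ]
spig [316.   12.   25.  121.7] [437.1 -60.4 116. ]
spig [316.   18.   25.  120.8] [436.5 -63.6 116. ]
spig [315.5  24.   26.  121.3] [435.7 -66.6 116. ]
spig [315.5  30.   26.  121. ] [435.1 -69.6 116. ]
spig [315.5  36.   26.  121. ] [434.5 -72.6 116. ]
spig [316.   42.   27.  120.5] [434.1 -75.6 116. ]
spig [316.   48.   27.  120.9] [433.6 -78.5 116. ]
spig [316.5  54.   26.  121.5] [433.2 -81.5 116. ]
spig [316.5  60.   26.  121.5] [432.7 -84.4 116. ]
spig [316.   66.   25.  120.9] [431.9 -87.2 116. ]
spig [316.5  72.   24.  120.2] [431.6 -90.1 116. ]
spig [315.5  78.   20.  119.5] [430.6 -92.8 116. ]
spig [315.5  84.   16.  119.1] [430.  -95.6 116. ]
spig [315.5  90.   12.  117.7] [429.5 -98.4 116. ]
spig end [316.   91.   11.  114.6] [429.6 -98.9 116. ]
spig slope [1.69000e-01 4.46897e+02]
-35 spig x 440.9679771288291 sleeve x 446.1286173016159
-98 spig x 430.2955228875599 sleeve x 432.90566074065407
```

View pics/w3.png

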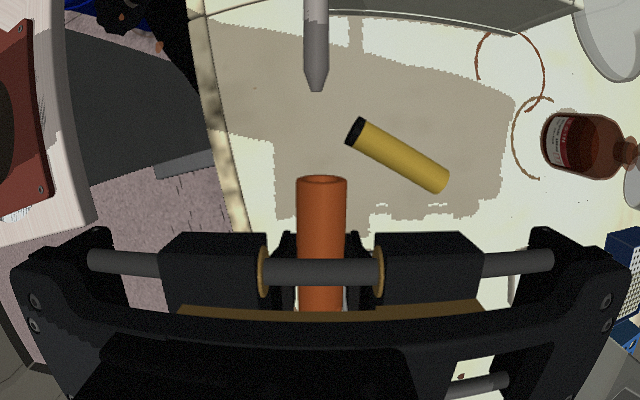

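The wrist picture shows the sleeve mouth at (321,180) facing the spigot tip at (316,91), about 42 mm apart. The sleeve sits about 2.5 mm too far in +x, so I'll correct that while closing in.

step_arm --rows '[[1.5,[-0.25,0,0.05],0],[1.5,[0.2,1,0],0],[1.5,[0.3,1.4,0],0],[1.5,[0.2,1.1,0],0],[1.5,[0,0,0],0],[1.5,[0,0,0],0]]'

```text
time_s: 5.82
position: [419.5, -148.1, 100.1]
orientation: [2.425, 1.997, -0.0]
contact_force: [-0.1, -0.2, -1.5]
grip_width: 23.9
grip_force: 20.0
```

```bash
sed -i 's/w3.png/w4.png/' m.py; python3 m.py; python3 -c "
import cv2; i=cv2.imread('pics/w4.png'); cv2.imwrite('pics/w4c.png',cv2.resize(i[80:280,220:420],None,fx=3,fy=3))"
```

```text
[ 419.4 -148.3  100.1]
sleeve [320.5 175.   20.  106.5] [ 428.3 -102.8  116. ]
sleeve [321.5 181.   50.  123.1] [ 428.2 -105.7  116. ]
sleeve [321.  187.   51.  127.7] [ 427.4 -108.6  116. ]
sleeve [321. 193.  49. 127.] [ 426.8 -111.5  116. ]
sleeve [321.  199.   49.  127.1] [ 426.3 -114.4  116. ]
sleeve [321.  205.   49.  127.3] [ 425.7 -117.4  116. ]
sleeve [321.  211.   49.  127.1] [ 425.1 -120.4  116. ]
sleeve [321.  217.   49.  127.6] [ 424.5 -123.4  116. ]
sleeve [321.  223.   49.  127.4] [ 423.9 -126.4  116. ]
sleeve [320.5 229.   48.  127.4] [ 423.1 -129.5  116. ]
sleeve [320.  235.   49.  127.6] [ 422.2 -132.6  116. ]
sleeve [320.  241.   49.  127.2] [ 421.6 -135.8  116. ]
sleeve [320.  247.   47.  127.3] [ 421. -139.  116.]
sleeve [320.  253.   47.  127.4] [ 420.3 -142.3  116. ]
sleeve end [320.5 258.   46.  183.1] [ 420.  -145.2  116. ]
sleeve slope [2.10000e-01 4.50345e+02]
spig [328.   37.    1.  121.5] [444.3 -38.7 116. ]
spig [321.5  43.   24.  120.8] [440.8 -41.1 116. ]
spig [320.5  49.   26.  121.3] [439.8 -43.9 116. ]
spig [320.5  55.   26.  120.8] [439.2 -46.9 116.
[... 421 characters left out ...]
5 109.   26.  121.5] [434.7 -72.3 116. ]
spig [321.5 115.   26.  120.8] [434.2 -75.  116. ]
spig [321.5 121.   26.  121.3] [433.6 -77.8 116. ]
spig [321.5 127.   26.  121. ] [433.1 -80.6 116. ]
spig [321.5 133.   26.  121.1] [432.6 -83.3 116. ]
spig [321.5 139.   26.  120.8] [432.  -86.1 116. ]
spig [322.  145.   25.  120.9] [431.7 -88.9 116. ]
spig [321.5 151.   22.  120.1] [430.9 -91.6 116. ]
spig [321.  157.   17.  119.4] [430.2 -94.4 116. ]
spig [321.5 163.   12.  118.6] [429.9 -97.2 116. ]
spig end [322. 166.  11. 118.] [429.8 -98.7 116. ]
spig slope [1.89000e-01 4.48382e+02]
-35 spig x 441.7547672736814 sleeve x 442.99063939069384
-98 spig x 429.826509271173 sleeve x 429.75256120758763
```

View pics/w4c.png

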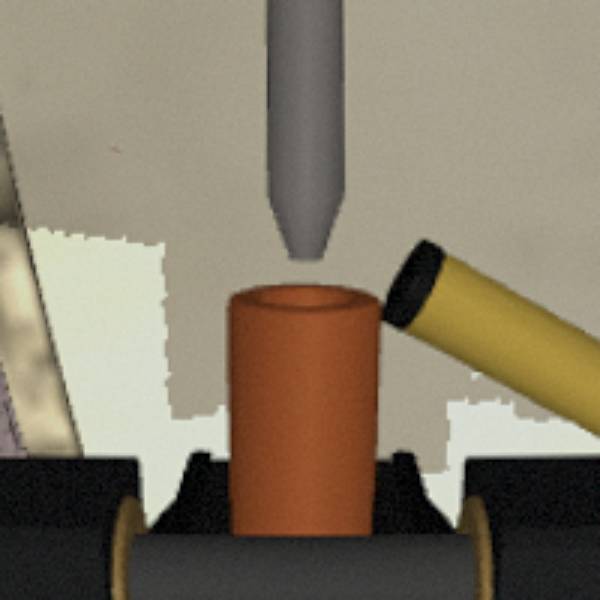

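The crop shows the spigot tip (305,258) centred just ahead of the sleeve mouth (305,297). In x and z they agree to within 1 mm, so I'll insert.

step_arm --rows '[[1.5,[0.1,0.5,0],0.01],[1.5,[0.1,0.5,0],0],[1.5,[0.1,0.5,0],0],[1.5,[0.1,0.5,0],0],[1.5,[0,0,0],0]]'

```text
time_s: 6.5
position: [423.6, -127.6, 100.0]
orientation: [-2.414, -2.01, -0.0]
contact_force: [-0.7, 0.4, -1.9]
grip_width: 23.7
grip_force: 20.0
```

step_arm --rows '[[1.5,[0.15,0.8,0],0],[1.5,[0.2,1,0],0],[1.5,[0.2,1,0],0],[1.5,[0.1,0.7,0],0],[1.5,[0,0,0],0]]'

```text
time_s: 7.12
position: [430.1, -92.4, 100.0]
orientation: [-2.414, -2.011, 0.0]
contact_force: [0.0, -0.3, -1.5]
grip_width: 23.8
grip_force: 20.0
```

step_arm --squeeze 40 --rows '[[1.5,[0.1,0.5,0],0],[1.5,[0.1,0.5,0],0],[1.5,[0.05,0.25,0],0],[1.5,[0,0,0],0]]'

```text
time_s: 7.62
position: [432.5, -80.4, 100.1]
orientation: [-2.415, -2.009, 0.0]
contact_force: [0.3, -0.9, -2.3]
grip_width: 23.6
grip_force: 40.0
```

step_arm --rows '[[1.5,[0.03,0.15,0],0],[1.5,[0.0,0.15,0],0],[1.5,[0,0,0],0]]'

```text
time_s: 8.0
position: [432.8, -78.4, 100.1]
orientation: [2.415, 2.008, -0.001]
contact_force: [0.3, -5.5, -2.5]
grip_width: 23.4
grip_force: 40.0
```

step_arm --rows '[[1.5,[0.02,0.15,0],0],[1.5,[0.0,0.1,0],0],[1.5,[0,0,0],0]]'

```text
time_s: 8.38
position: [432.7, -78.3, 100.1]
orientation: [2.416, 2.004, -0.004]
contact_force: [-0.4, -14.8, -3.1]
grip_width: 23.4
grip_force: 40.0
```

```bash
python3 - <<'E'
from h import *
c=cam('wrist'); cv2.imwrite('pics/w5.png',cv2.resize(c['pixels'][60:270,200:440],None,fx=2.5,fy=2.5))
E
```

```text
(no output)
```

View pics/w5.png

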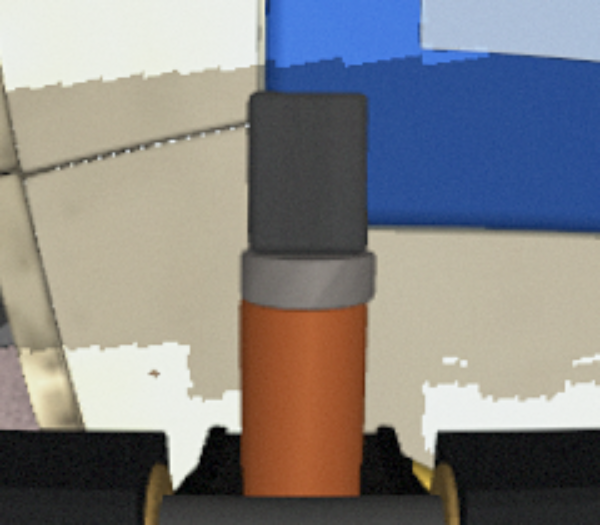

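The crop shows the sleeve mouth hard against the steel collar (305,303) with no bare pin showing, so it is fully seated. Contact was also where predicted (−78.4 against −78.9). Next I'll compute the lift arc.

```bash
python3 - <<'E'
import numpy as np
h=np.array([.981,-.193]);p=lambda t:np.r_[18*(1-np.cos(t))*h,18*np.sin(t)]
t=np.linspace(0,1.08,13)
for a,b in zip(t,t[1:]): print(round(b,2),(p(b)-p(a)).round(2))
E
```

```text
0.09 [ 0.07 -0.01  1.62]
0.18 [ 0.21 -0.04  1.6 ]
0.27 [ 0.35 -0.07  1.58]
0.36 [ 0.49 -0.1   1.54]
0.45 [ 0.63 -0.12  1.49]
0.54 [ 0.75 -0.15  1.43]
0.63 [ 0.88 -0.17  1.35]
0.72 [ 0.99 -0.2   1.26]
0.81 [ 1.1  -0.22  1.17]
0.9 [ 1.2  -0.24  1.06]
0.99 [ 1.29 -0.25  0.95]
1.08 [ 1.37 -0.27  0.83]
```

step_arm --rows '[[1.5,[0,-0.1,0.2],0],[1.5,[0.07,-0.01,1.62],0],[1.5,[0.21,-0.04,1.6],0],[1.5,[0.35,-0.07,1.58],0],[1.5,[0,0,0],0]]'

```text
time_s: 9.05
position: [439.2, -79.6, 150.9]
orientation: [2.415, 2.005, -0.002]
contact_force: [-0.3, -10.3, -4.8]
grip_width: 23.5
grip_force: 40.0
```

```bash
cat > p.py <<'E'
from h import *
import sys
# lid angle from lid-surface depth points (blue) and pointer (red) 
s=manip.sense(); P=np.array(s['position']); print(P.round(1),np.round(s['contact_force'],1))
print('arm angle z',np.arcsin(np.clip((P[2]-100.1-1)/180,-1,1)).round(3),'r',np.arccos(1-((P[:2]-[432.7,-78.3])@[.981,-.193])/180).round(3))
c=cam('scene'); cv2.imwrite(f'pics/{sys.argv[1]}.png',cv2.resize(c['pixels'][120:300,170:370],None,fx=4,fy=3.3,interpolation=2)) 
R=np.array([[.981,-.193],[.193,.981]])
hsv=cv2.cvtColor(c['pixels'],cv2.COLOR_BGR2HSV); v,u=np.mgrid[0:400,0:640]; W=world(c,u.astype(float),v.astype(float))
hinge=np.array([432.7,-78.3])+180*R[0]  # hinge line point
X=(W[...,:2]-hinge)@R.T   # chest x rel hinge, y
b=(cv2.inRange(hsv,(100,150,60),(128,255,255))>0)&(c['range_z']>0)&(X[...,0]>-200)&(X[...,0]<15)&(X[...,1]>20)&(X[...,1]<330)&(W[...,2]>105)
x,z=X[b][:,0],W[b][:,2]
for _ in range(4):
    l=cv2.fitLine(np.c_[x,z].astype(np.float32),cv2.DIST_HUBER,0,.01,.01).ravel(); d=abs((x-l[2])*l[1]-(z-l[3])*l[0]); x,z=x[d<8],z[d<8]
print('lid fit angle',np.arctan2(-l[1]*np.sign(l[0])*1,abs(l[0])).round(3),len(x))
E
python3 p.py q1
```

```text
[439.2 -79.6 150.9] [ -0.3 -10.3  -4.8]
arm angle z 0.28 r 0.273
lid fit angle 0.276 557
```

Lid fit and arm arc agree at 0.276 rad, so I'll continue lifting.

step_arm --rows '[[1.5,[0.49,-0.1,1.54],0],[1.5,[0.63,-0.12,1.49],0],[1.5,[0.75,-0.15,1.43],0],[1.5,[0.88,-0.17,1.35],0],[1.5,[0.99,-0.2,1.26],0],[1.5,[0,0,0],0]]'

```text
time_s: 9.85
position: [477.5, -87.0, 221.3]
orientation: [2.415, 2.005, -0.001]
contact_force: [1.4, -9.2, -5.8]
grip_width: 23.6
grip_force: 40.0
```

step_arm --rows '[[1.5,[1.1,-0.22,1.17],0],[1.5,[1.2,-0.24,1.06],0],[1.5,[1.29,-0.25,0.95],0],[1.5,[1.37,-0.27,0.83],0],[1.5,[0.6,-0.12,0.35],0],[1.5,[0,0,0],0],[1.5,[0,0,0],0]]'

```text
time_s: 10.72
position: [532.2, -97.5, 263.3]
orientation: [2.416, 2.006, -0.003]
contact_force: [2.9, -7.7, -9.4]
grip_width: 23.5
grip_force: 40.0
```

```bash
python3 p.py q2
```

```text
[532.2 -97.5 263.3] [ 2.9 -7.7 -9.4]
arm angle z 1.122 r 1.118
lid fit angle 1.135 202
```

View pics/q2.png

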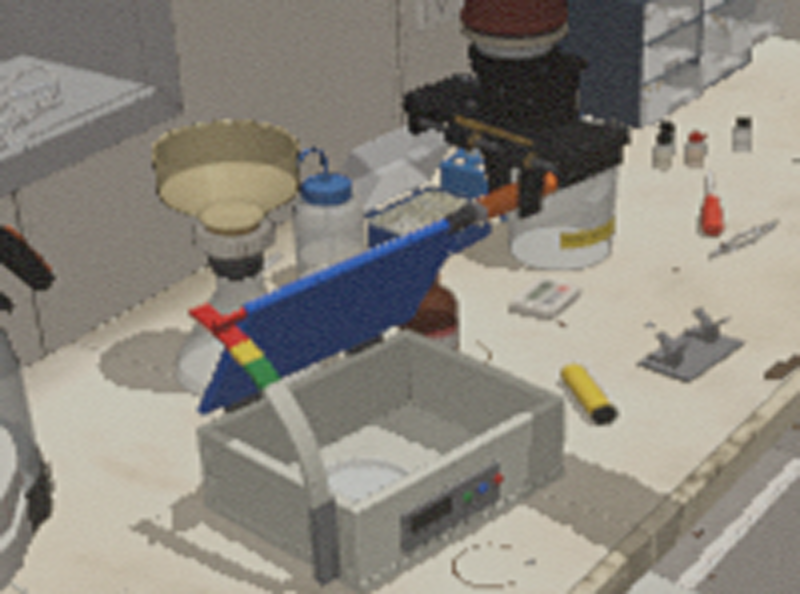

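The pointer, at (225,320) in the crop, is in the red part at about 1.12–1.13 rad, and the sleeve is still against the collar. Next I'll bring the lid back down to about 0.83.

step_arm --rows '[[1.5,[-0.78,0.15,-0.41],0],[1.5,[-0.77,0.15,-0.45],0],[1.5,[-0.75,0.15,-0.49],0],[1.5,[-0.71,0.14,-0.53],0],[1.5,[-0.63,0.12,-0.5],0],[1.5,[-0.6,0.12,-0.54],0],[1.5,[0,0,0],0],[1.5,[0,0,0],0]]'

```text
time_s: 11.78
position: [490.0, -89.4, 234.4]
orientation: [2.416, 2.006, -0.002]
contact_force: [5.0, -8.7, -10.3]
grip_width: 23.8
grip_force: 40.0
```

```bash
python3 p.py q3
```

```text
[490.  -89.4 234.4] [  5.   -8.7 -10.3]
arm angle z 0.834 r 0.829
lid fit angle 0.826 155
```

View pics/q3.png

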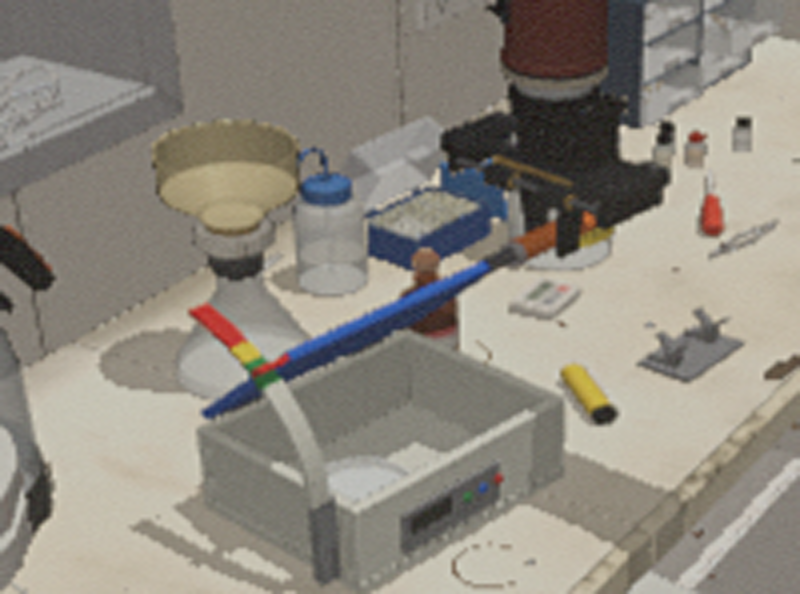

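The pointer (265,372) is in the middle of the green band at about 0.83 rad. The sleeve is still held against the collar, and the timer and bottle have not moved. I'll let it settle briefly, then hand in.

step_arm --rows '[[1.5,[0,0,0],0],[1.5,[0,0,0],0],[1.5,[0,0,0],0],[1.5,[0,0,0],0]]'

```text
time_s: 12.32
position: [490.0, -89.4, 234.4]
orientation: [2.416, 2.006, -0.002]
contact_force: [4.8, -7.7, -9.1]
grip_width: 23.6
grip_force: 40.0
```

```bash
python3 -c "
from bench import manip
print(manip.sense()['position'],manip.job_done())"
```

```text
the job is handed in; nothing more can be done
[490.00549036 -89.35739197 234.36954541] None
```

I pushed the sleeve fully home on the spigot, raised the lid into the red (about 1.12 rad) and brought it back into the green band (about 0.83 rad). I handed the job in at 12.3 s with the sleeve still held, the lid still, and the timer and bottle where they stood.

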